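Complete the drawing-kit tray in order of use

TASK

Complete the drawing kit in the wooden three-compartment tray so that the tools lie in order of use from left to right: the pencil, already in the left compartment, the felt marker in the middle one and the eraser in the right one. Lay the marker and the eraser flat on the tray floor, each lengthwise in its compartment, and leave the pencil in its own.

Things in the scene. Friction and masses are not known exactly. Their poses are not given: they have to be found in the camera images.
- tray: Low open wooden tray, grey lining, 190 mm (x, away from robot) by 200 mm (y, to its left), fixed, turned up to 12 deg. Origin: centre of its underside, on the desk; z up. Two ribs along x make three compartments of 180 x 60 mm: left centred at y = +64 mm, middle 0, right -64 mm, all at x = 0. Inner floor 8 mm above the origin; ribs to 15 mm (4 mm thick), walls to 20 mm (5 mm thick).
- pencil: Slim pencil, 7 mm thick and 162 mm long, lying in the left compartment lengthwise. Origin: on its centre line at one end (the end nearer the robot); its own z axis runs along the pencil to the other end.
- marker: Felt marker, round with cap, 16 mm thick, 130 mm long, about 16 g, lying flat on the desk right of the tray, roughly pointing away from the robot. Origin: middle of its length, on its underside; y axis along its length, z up. It does not roll. The thinner tool with a bare metal shank is a screwdriver and is not wanted.
- eraser: Block eraser in a card sleeve, 19 mm wide (x axis), 46 mm long (y axis), 12 mm high, about 18 g, lying flat on the desk right of the tray. Origin: centre of its underside; z up. The flatter black block with a metal plug is a USB stick and is not wanted.
Not all that is in view belongs to the job. Leave any blue look-alike of the eraser alone.

How it is judged:
By the outcome, as a careful person would: the job done as asked, in the order asked, and still so for the second after the job is handed in, with the robot touching nothing.
It also fails if it takes over 48 s, if anything falls off the work surface, if the arm or the gripper's body presses on something with over 40 N, if the wrist force passes 120 N, or if a joint passes its speed limit or range.

ROBOT

A 6-joint arm with a two-finger parallel gripper is mounted at the origin on a cart in front of the work surface, level with it; the furniture and walls round the work are solid. World frame = base frame: x ahead of the robot, y to its left, z up, the work surface at z = 0. Lengths are in m, angles in degrees, forces in N, time in s.
With the tool pointing down it reaches from about 0.4 to 0.825 m from the base axis. Payload 7 kg.
Tool frame: the origin (TCP) lies at the centre of the arm's flange, where the gripper is bolted on; the fingertips stand 178 mm ahead of it and the grasp point (between the pads) lies 159 mm ahead of it; x points along the fingers, y is the direction in which the jaws open and shut, and the axes are right-handed (so a half turn about x gives the same grasp; the last joint's range is limited). The gripper opens to 88 mm and grips with 3 to 60 N. Pads are 19 mm wide; open, the fingers measure 130 mm over their backs; the gripper's body (78 mm by 193 mm) begins 47 mm behind the grasp point.
Start: joints at [-58.722, 20.546, 0.682, 0, -70.136, -16.507], TCP at [0.172, -0.653, 0.405] pointing down, gripper open.
Joint ranges: [-176.03, 176.03], [-82.01, 121.73], [-58.28, 71.71], [-173.87, 95.51], [-174.79, -0.11], [-173.66, 173.66]. Speed limits (degrees/s): [136.94, 136.94, 172.46, 180, 180, 180].

INTERFACE

Orientations are given as [roll, pitch, yaw] about the fixed x, y, z axes, in that order (R = Rz(yaw) Ry(pitch) Rx(roll)).
In Python, from plant import ctrl gives the robot as it stands. The module is installed in compiled form; this text tells all that it offers.
- The arm moves only by the shell command python3 -m inch 'ROWS'. ROWS is JSON, one flat list of numbers, 7 for each row, row after row: the shift along the tool's x, y, z in m, then the turn, a rotation vector about the tool's x, y, z in degrees, then the finger opening in m, from 0 to 0.0876. In form: [dx, dy, dz, rx, ry, rz, hand, dx, dy, dz, rx, ry, rz, hand, ...]. A call has 1 to 20 rows; each row shifts and turns the pose as measured when the row begins, along the tool's axes as they then stand; what a row does not reach is not made up. A row lasts 1/8 s, in which the tool goes at most 62.5 mm and 10.7 degrees, less where a joint would pass 70% of its speed; a pose out of reach is approached as far as the arm can. A call with a gripper value outside its range is refused whole. The fingers move at their own pace and stop on an object; the grip force is fixed at half the most. Time passes only in rows, so rows that do not move let the fingers close. It gives the time, the measured TCP pose, the force and the opening at its end, in the units of the state.
- ctrl.get_obs(): the state, without advancing time (a new reading comes with each control period).
- ctrl.snapshot(name): name is "scene" or "side" or "wrist"; returns a dict with "color" (480x640x3 uint8, red, green, blue), "depth" (480x640 float32, m along the optical axis (not along the pixel's ray), 0 where there is no reading), "K" (3x3 intrinsics, pixels), "position" and "attitude" of the camera in the world; the wrist camera has in their place "hand_eye" (4x4, takes a point from camera to tool coordinates, whose origin is the TCP and whose axes are the tool frame's). Camera axes: x right, y up, looking along -z (the intrinsics and any distortion apply to the point x, -y, -z); pixel columns grow to the right and rows downward; lengths in m; the calibration is good to about 2 mm. A picture is of the moment at which its call begins: read the wrist's pose just before it.
- ctrl.close_job(): hands the job in, once; it reports no verdict.
The state is a dict: "clock": time; "joint_pos": joint angles; "qvel": joint speeds; "tau": joint torques, N m; "tool_pos": TCP position; "orientation": TCP orientation; "force": force on the tool from outside, world axes, zero at the start; "moment": the same for the moment, N m; "opening": finger opening in m.
Only numpy, scipy, OpenCV 4.12 (cv2) and the standard library are available. Lean on these libraries where they do the work, as an engineer would, in place of code of your own. Each camera call takes 0.05 s, during which the arm holds its last target.

## Working session

There is one attempt and no reset: what is moved stays moved. The work goes in short steps, Python scripts to look and compute and a shell command to move; the robot and the scene stay as the last step left them, time stands still between calls to the robot, and variables do not carry over. Pictures are saved under pics/ and viewed, and the job is handed in when it is done.

```bash
mkdir -p pics; cat > h.py <<'E'
import numpy as np, cv2, pickle
from plant import ctrl
from scipy.spatial.transform import Rotation as R
def snap(name,tag):
    o=ctrl.get_obs(); s=ctrl.snapshot(name); s['obs']=o
    pickle.dump(s,open(f'pics/{tag}.pkl','wb'))
    cv2.imwrite(f'pics/{tag}.png',cv2.cvtColor(s['color'],cv2.COLOR_RGB2BGR)); return s
def load(tag): return pickle.load(open(f'pics/{tag}.pkl','rb'))
E
python3 - <<'E'
from h import *
o=ctrl.get_obs(); print({k:(np.round(v,4).tolist()) for k,v in o.items()})
for n in ['scene','side','wrist']:
    s=snap(n,n+'0'); print(n,{k:(np.round(s[k],4).tolist()) for k in s if k not in('color','depth','obs')})
print(ctrl.get_obs()['clock'])
E
```

```text
{'clock': 0.0, 'joint_pos': [-58.7221, 20.5921, 0.6348, -0.0185, -70.1358, -16.5068], 'qvel': [-0.1102, -0.0283, 0.1765, -0.0487, 0.0416, -0.0757], 'tau': [-0.001, -58.2719, 29.3063, 6.9975, 0.0072, -0.0002], 'tool_pos': [0.172, -0.6525, 0.4037], 'orientation': [95.9396, 89.9052, 110.7045], 'force': [0.94, 0.1498, 0.1915], 'moment': [-0.0076, -0.0274, 0.0432], 'opening': 0.0879}
scene {'K': [[467.6567, 0.0, 322.2176], [0.0, 467.6567, 241.7992], [0.0, 0.0, 1.0]], 'position': [0.6879, -0.7637, 0.7475], 'attitude': [50.2152, -0.0161, 17.0248]}
side {'K': [[572.0716, 0.0, 321.3325], [0.0, 572.0716, 239.541], [0.0, 0.0, 1.0]], 'position': [0.3221, -0.9035, 0.5018], 'attitude': [64.7713, -1.4131, -8.5203]}
wrist {'K': [[338.3202, 0.0, 322.2543], [0.0, 338.3202, 244.1585], [0.0, 0.0, 1.0]], 'hand_eye': [[-0.0003, 0.2619, -0.9651, 0.019], [1.0, 0.0004, -0.0002, -0.0005], [0.0004, -0.9651, -0.2619, -0.0698], [0.0, 0.0, 0.0, 1.0]]}
0.15
```

View pics/scene0.png

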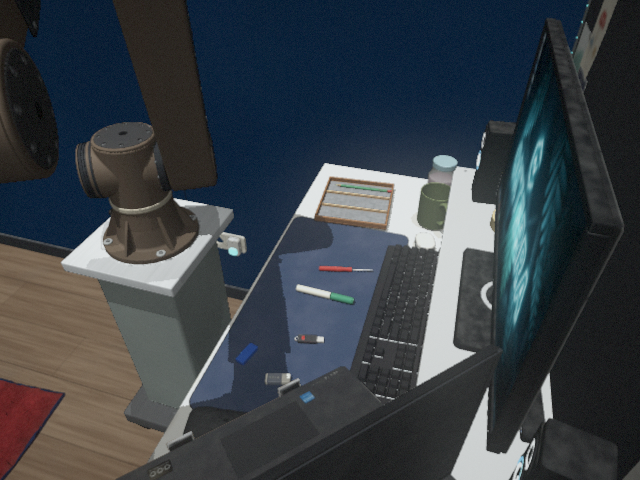

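View pics/side0.png

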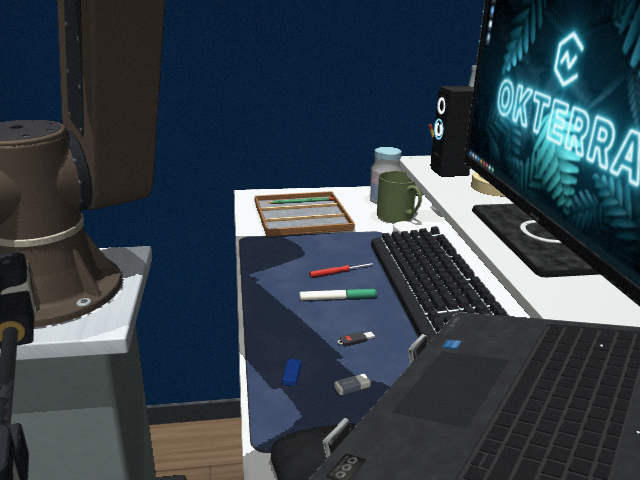

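View pics/wrist0.png

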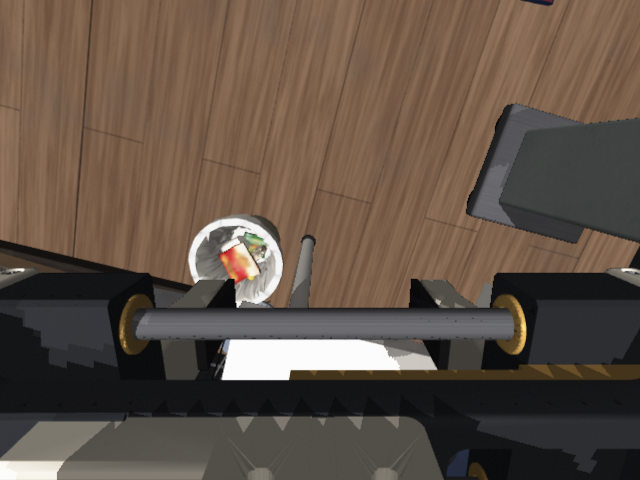

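Scene picture: the tray is at (355,203) with the pencil in it. The candidates are:
- **Marker or screwdriver:** the white/green tool at (325,295) fits the marker, being thick and capped. The red one with the bare shank at (345,269) is the screwdriver.
- **Eraser, USB stick or look-alike:** the grey-sleeved white block at (278,379) fits the eraser. (310,340) has a metal plug, so it is the USB stick. (247,354) is the blue look-alike.

I'll confirm these in a crop and measure them.

```bash
cat >> h.py <<'E'
def world(s,us,vs,z=None):
    """pixels -> world using depth, or plane z"""
    us=np.atleast_1d(us).astype(float); vs=np.atleast_1d(vs).astype(float); K=s['K']
    d=np.stack([(us-K[0,2])/K[0,0],-(vs-K[1,2])/K[1,1],-np.ones_like(us)],1)
    if 'hand_eye' in s:
        T=np.eye(4);T[:3,:3]=R.from_euler('xyz',s['obs']['orientation'],degrees=True).as_matrix();T[:3,3]=s['obs']['tool_pos']
        T=T@s['hand_eye'];Rm=T[:3,:3];p=T[:3,3]
    else: Rm=R.from_euler('xyz',s['attitude'],degrees=True).as_matrix();p=np.array(s['position'])
    if z is None:
        D=s['depth'][vs.astype(int),us.astype(int)][:,None]; return p+(d*D)@Rm.T
    w=d@Rm.T; return p+w*((z-p[2])/w[:,2])[:,None]
def cloud(s):
    v,u=np.mgrid[0:480,0:640]; P=world(s,u.ravel(),v.ravel()).reshape(480,640,3); P[s['depth']==0]=np.nan; return P
E
python3 - <<'E'
from h import *
a=load('scene0');b=load('side0')
c1=cv2.resize(a['color'][240:400,200:400],None,fx=2,fy=2,interpolation=3)
c2=cv2.resize(b['color'][250:410,260:460],None,fx=2,fy=2,interpolation=3)
c3=cv2.resize(a['color'][165:235,300:400],None,fx=4,fy=4,interpolation=3)
c4=cv2.resize(b['color'][175:245,245:365],None,fx=3.33,fy=3.33,interpolation=3)
c4=cv2.resize(c4,(400,240))
cv2.imwrite('pics/crop1.png',cv2.cvtColor(np.vstack([np.hstack([c1,c2]),np.hstack([cv2.resize(c3,(400,240)),c4])]),cv2.COLOR_RGB2BGR))
for s,ex in ((a,dict(e=(262,366,296,390),m=(290,280,360,308),t=(305,168,400,232),u=(290,330,330,348),b=(230,340,262,368),sd=(314,262,376,276))),(b,dict(e=(325,368,380,400),m=(292,284,385,306),t=(245,183,365,240),u=(333,328,380,348),b=(278,355,305,390),sd=(305,260,378,280)))):
    P=cloud(s)
    # desk plane check
    for n,(u0,v0,u1,v1) in ex.items():
        Q=P[v0:v1,u0:u1].reshape(-1,3);Q=Q[~np.isnan(Q[:,0])]
        zg=np.nanpercentile(Q[:,2],15)
        q=Q[Q[:,2]>zg+0.005]
        r=cv2.minAreaRect((q[:,:2]*1000).astype(np.float32)) if len(q)>5 else None
        print(n,'ground',round(zg,4),'top',round(np.percentile(Q[:,2],98),4),len(q),r)
E
```

```text
e ground -0.0006 top 0.1244 385 ((484.66497802734375, -349.4743347167969), (47.212303161621094, 113.89097595214844), 28.083200454711914)
m ground -0.0013 top 0.016 410 ((482.7856140136719, -85.65585327148438), (23.686283111572266, 134.0140380859375), 89.85885620117188)
t ground -0.004 top 0.02 3423 ((458.563720703125, 305.889892578125), (240.05386352539062, 348.22344970703125), 7.565622806549072)
u ground -0.0011 top 0.0098 208 ((488.0496520996094, -200.23719787597656), (55.70677185058594, 32.85097122192383), 17.0771541595459)
b ground -0.0009 top 0.0135 241 ((395.4895324707031, -275.62091064453125), (51.42518615722656, 35.11253356933594), 74.81846618652344)
sd ground -0.0012 top 0.0118 168 ((507.12890625, 8.926780700683594), (138.7098846435547, 21.452173233032227), 21.65926742553711)
e ground -0.0015 top 0.0117 458 ((470.60986328125, -385.14190673828125), (47.53694152832031, 171.47491455078125), 4.759002208709717)
m ground -0.0017 top 0.0151 643 ((485.83355712890625, -86.36326599121094), (16.200088500976562, 130.46287536621094), 89.052734375)
t ground -0.0046 top 0.0187 3815 ((493.6488342285156, 316.9744873046875), (341.38787841796875, 308.1117858886719), 87.75833129882812)
u ground -0.0016 top 0.008 279 ((490.7947998046875, -207.22657775878906), (58.643497467041016, 21.15635871887207), 18.804214477539062)
b ground -0.0014 top 0.012 360 ((387.1514892578125, -278.4527893066406), (47.85057830810547, 19.418493270874023), 74.45470428466797)
sd ground -0.0018 top 0.0103 239 ((509.5121154785156, 7.679191589355469), (126.1724624633789, 13.900442123413086), 14.349814414978027)
```

View pics/crop1.png

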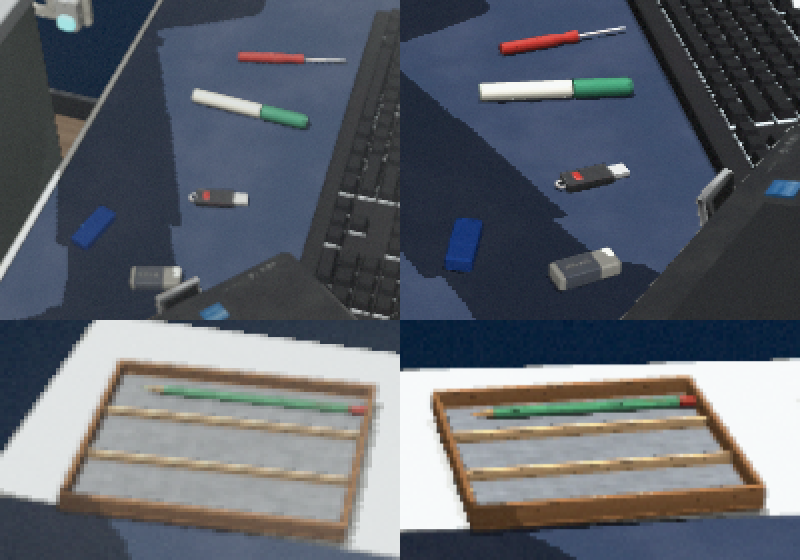

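The crop confirms the marker, eraser and USB stick. The laptop stands right beside the eraser, so next I'll measure poses precisely, plus the obstacles around them.

```bash
python3 - <<'E'
from h import *
for tag in('scene0','side0'):
    s=load(tag);P=cloud(s);hsv=cv2.cvtColor(s['color'],cv2.COLOR_RGB2HSV)
    Z=P[...,2]
    # connected components of points 5-30mm high
    m=((Z>0.005)&(Z<0.03)).astype(np.uint8)
    n,l,st,c=cv2.connectedComponentsWithStats(m,connectivity=4)
    for i in range(1,n):
        if st[i,4]<80: continue
        q=P[l==i]; r=cv2.minAreaRect((q[:,:2]*1000).astype(np.float32))
        if 100<q[:,0].mean()*1000<900 and max(r[1])<300: print(tag,st[i],np.round(r[0],1),np.round(r[1],1),round(r[2],1),'z98',round(np.percentile(q[:,2],98),4))
# heights grid around eraser, merged max
pts=np.vstack([cloud(load(t)).reshape(-1,3) for t in('scene0','side0')]);pts=pts[~np.isnan(pts[:,0])]
print('maxz mm; rows x 0.36..0.72, cols y -0.46..0.46 step 40')
ys=np.arange(-0.5,0.5,0.04)
print('      ',' '.join('%4d'%(y*1000) for y in ys))
for x in np.arange(0.28,0.80,0.03):
    row=[]
    for y in ys:
        q=pts[(abs(pts[:,0]-x-.015)<.015)&(abs(pts[:,1]-y-.02)<.02)&(pts[:,2]<1)]
        row.append('%4d'%(np.percentile(q[:,2],98)*1000) if len(q)>2 else '   .')
    print('%5.2f'%x,' '.join(row))
E
```

```text
scene0 [ 315  176   80   53 3158] [466.  276.4] [190. 207.] 4.8 z98 0.0207
scene0 [417 212  27  18 201] [669.6 233.6] [26.2 76.7] 73.7 z98 0.0293
scene0 [319 266  33   5 131] [484.   4.] [74.3 14.3] 11.5 z98 0.0132
scene0 [296 284  59  20 397] [484.6 -82.8] [ 17.1 130.5] 88.4 z98 0.0174
scene0 [296 334  28   9 186] [ 490.9 -206.6] [54.9 20.1] 11.4 z98 0.0108
scene0 [236 343  22  21 233] [ 387.4 -276.5] [45.5 20. ] 74.8 z98 0.0148
scene0 [265 373  26  11 265] [ 464.3 -311.3] [45.8 20.4] 17.8 z98 0.0144
scene0 [183 406  29  29 145] [ 362.3 -432.4] [58.9 27.6] 80.0 z98 0.0298
side0 [369 188   9  13  84] [647.9 356.6] [ 8.3 42.6] 19.5 z98 0.0293
side0 [ 255  191  100   45 3391] [466.5 275.2] [190.6 208.8] 4.4 z98 0.0192
side0 [377 202  43  34 607] [661.  177.6] [176.3  83. ] 78.7 z98 0.0292
side0 [454 263  27  36  81] [708.4 -93.7] [  9.6 119.6] 1.8 z98 0.0298
side0 [310 265  43  11 183] [488.3   2.3] [82.4 13.9] 14.3 z98 0.0117
side0 [300 289  77  11 594] [485.8 -86.4] [ 16.2 130.5] 89.1 z98 0.0157
side0 [340 332  30  12 211] [ 490.5 -207.4] [46.1 21.1] 20.1 z98 0.0086
side0 [282 359  1
[... 2046 characters left out ...]
   25   77   91   93  120  124  125   -2  470
 0.67  172  166  157    .   40   42   42   41   42   41   41   41   42   41   41   39   26   89   91   93  121  124  124    .  473
 0.70  175  171    .    .  104  105  105  105  105  105  105  105  105  105  105  105  105  105  105  105  105  124  123    .  475
 0.73  427  173    .  103  104  104  110  115  115  115  115  115  114  114  105  105  105  105  279  283  105  105  103    .  477
 0.76  424  105  106  104  104  104  115  117  116  116  116  117  117  116  105  105  105  234  288  289  103  103  101    .  481
 0.79    .  106  518  518  518  518  518  518  518  517  517  517  517  517  517  516  515  511  438  289    .   -4  169  168  483
```

```bash
cat >> h.py <<'E'
def rot(): return R.from_euler('xyz',ctrl.get_obs()['orientation'],degrees=True).as_matrix()
def goal(xdir,ydir):
    x=np.array(xdir,float);x/=np.linalg.norm(x);y=np.array(ydir,float);y-=x*(y@x);y/=np.linalg.norm(y)
    return np.stack([x,y,np.cross(x,y)],1)
def delta(Rg,grasp):
    """remaining shift for TCP (tool axes now, mm) & rotvec (tool, deg) to put grasp point at `grasp` with Rg"""
    o=ctrl.get_obs();Rm=rot();tcp=np.array(grasp)-Rg@[.159,0,0]
    print('t',round(o['clock'],2),'tcp',np.round(o['tool_pos'],4),'open',round(o['opening'],4),'F',np.round(o['force'],1),'grasp now',np.round(o['tool_pos']+Rm@[.159,0,0],4))
    d=tcp-o['tool_pos']
    print(' world d mm',np.round(d*1e3,1),' tool d mm now-axes',np.round(Rm.T@d*1e3,1),' goal-axes',np.round(Rg.T@d*1e3,1),'rotvec',np.round(R.from_matrix(Rm.T@Rg).as_rotvec(degrees=True),1))
E
python3 - <<'E'
from h import *
s=load('scene0');b=load('side0')
for n,t in(('scene',s),('side',b)):
    P=cloud(t);m=(P[...,2]>.6)&(P[...,0]<.45)&(P[...,1]<-.38)&(P[...,1]>-.6)
    v,u=np.where(m); print(n,len(v), (u.min(),u.max(),v.min(),v.max()) if len(v) else '')
print(np.round(rot(),3))
# tray: edge fit with wall-top points
for t in (s,b):
    P=cloud(t);q=P[(P[...,2]>.016)&(P[...,2]<.024)&(P[...,0]<.6)&(P[...,1]>.15)&(P[...,1]<.4)]
    best=None
    from scipy.optimize import minimize
    def cost(p):
        c,sn=np.cos(p[2]),np.sin(p[2]);l=(q[:,:2]-p[:2])@np.array([[c,-sn],[sn,c]])
        dx=np.abs(np.abs(l[:,0])-.0925);dy=np.abs(np.abs(l[:,1])-.0975)
        return np.minimum(np.minimum(dx,dy),.01).mean()
    r=min((minimize(cost,[.466,.276,np.radians(a)],method='Nelder-Mead') for a in(2,4,5,7)),key=lambda r:r.fun)
    print('tray',np.round(r.x[:2],4),np.degrees(r.x[2]),r.fun)
# eraser, marker with color bounding via top points
for t in(s,b):
    P=cloud(t)
    for n,bx in(('m',(.40,.56,-.11,-.06)),('e',(.43,.50,-.345,-.28))):
        h={'m':.016,'e':.012}[n]
        m=(P[...,0]>bx[0])&(P[...,0]<bx[1])&(P[...,1]>bx[2])&(P[...,1]<bx[3])&(P[...,2]>h*.75)
        q=P[m][:,:2]; r=cv2.minAreaRect((q*1000).astype(np.float32)); 
        pc=np.linalg.svd(q-q.mean(0))[2][0]; print(n,len(q),r,'pca',np.degrees(np.arctan2(pc[1],pc[0]))%180)
E
```

```text
scene 5444 (np.int64(0), np.int64(48), np.int64(0), np.int64(148))
side 0 
[[-0.    -0.255  0.967]
 [ 0.001  0.967  0.255]
 [-1.     0.001 -0.   ]]
tray [0.4663 0.2758] 4.793234944227663 0.0022405442536125382
tray [0.4659 0.2741] 4.440376666471868 0.0018156253818977573
m 248 ((485.10833740234375, -83.44699096679688), (15.294934272766113, 129.4920196533203), 87.7414779663086) pca 178.5215526836119
e 229 ((464.5732727050781, -311.240234375), (45.329219818115234, 20.06368637084961), 17.149883270263672) pca 16.14835719206561
m 278 ((485.95361328125, -85.40290069580078), (15.021868705749512, 127.15765380859375), 88.03339385986328) pca 178.54265045565617
e 326 ((464.666259765625, -312.1319885253906), (45.00136184692383, 21.863344192504883), 16.561983108520508) pca 16.471883862554762
```

```bash
python3 - <<'E'
from h import *
delta(goal([0,0,-1],[.026,1,0]),[.4855,-.085,.07])
E
```

```text
t 0.15 tcp [ 0.172  -0.6526  0.404 ] open 0.0875 F [ 1.  -0.1 -0.5] grasp now [ 0.172  -0.6524  0.245 ]
 world d mm [ 313.5  567.6 -175. ]  tool d mm now-axes [175.5 468.7 447.8]  goal-axes [175.  575.5 298.6] rotvec [16.3 -0.  -0.1]
```

```bash
python3 -m inch '[0,0,0,8.1,0,0,0.0876, 0,0,0,8.2,0,0,0.0876, 0,0.048,0.025,0,0,0,0.0876, 0,0.048,0.025,0,0,0,0.0876, 0,0.048,0.025,0,0,0,0.0876, 0,0.048,0.025,0,0,0,0.0876, 0,0.048,0.025,0,0,0,0.0876, 0,0.048,0.025,0,0,0,0.0876, 0,0.048,0.025,0,0,0,0.0876, 0,0.048,0.025,0,0,0,0.0876, 0,0.048,0.025,0,0,0,0.0876, 0,0.048,0.025,0,0,0,0.0876, 0,0.048,0.025,0,0,0,0.0876, 0,0.048,0.025,0,0,0,0.0876, 0,0,0,0,0,0,0.0876]'
python3 - <<'E'
from h import *
delta(goal([0,0,-1],[.026,1,0]),[.4855,-.085,.07])
E
```

```text
clock: 2.02
tool_pos: [0.5013, -0.0702, 0.4022]
orientation: [105.1, 89.6, 102.9]
force: [-1.3, 0.2, -0.7]
opening: 0.0878
t 2.02 tcp [ 0.5013 -0.0702  0.4022] open 0.0878 F [-1.3  0.2 -0.7] grasp now [ 0.501  -0.0693  0.2432]
 world d mm [ -15.8  -14.8 -173.2]  tool d mm now-axes [173.1 -16.4 -14.9]  goal-axes [173.2 -15.2 -15.4] rotvec [-0.7 -0.1 -0.3]
```

```bash
python3 -m inch '[0.035,-0.008,-0.008,-0.7,0,0,0.06, 0.035,-0.008,-0.007,0,0,0,0.06, 0.035,0,0,0,0,0,0.06, 0.0,0,0,0,0,0,0.06]'
python3 - <<'E'
from h import *
delta(goal([0,0,-1],[.026,1,0]),[.4855,-.085,.024])
s=snap('wrist','w1'); print(ctrl.get_obs()['clock'])
E
```

```text
clock: 2.52
tool_pos: [0.4843, -0.0861, 0.2948]
orientation: [102.8, 89.6, 101.4]
force: [-0.7, 0.6, -0.0]
opening: 0.0609
t 2.52 tcp [ 0.4843 -0.0861  0.2948] open 0.0609 F [-0.7  0.6 -0. ] grasp now [ 0.4841 -0.0851  0.1358]
 world d mm [   1.2    1.1 -111.8]  tool d mm now-axes [111.8   0.4   1.4]  goal-axes [111.8   1.1   1.2] rotvec [ 0.1 -0.1 -0.3]
2.575
```

View pics/w1.png

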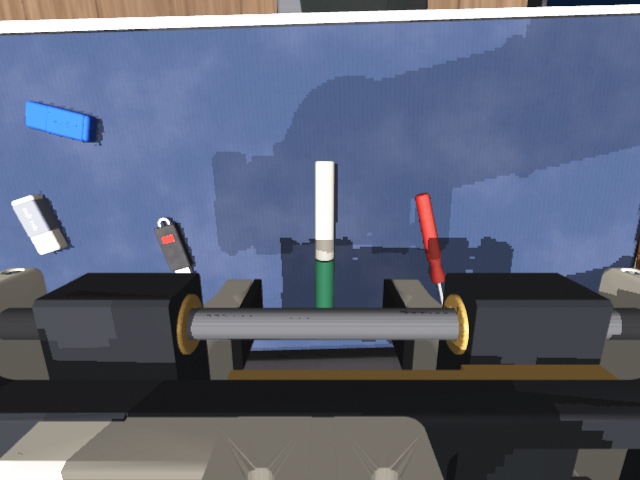

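Wrist picture: the marker is at columns 315–335, centred between the fingers (which sit at about 230 and 415). The screwdriver is clear on the right at (430,240). I'll descend and grasp.

```bash
python3 -m inch '[0.035,0.001,0.001,0,0,0,0.05, 0.035,0,0,0,0,0,0.045, 0.026,0,0,0,0,0,0.04, 0.010,0,0,0,0,0,0.04, 0,0,0,0,0,0,0.04]'
python3 - <<'E'
from h import *
delta(goal([0,0,-1],[.026,1,0]),[.4855,-.085,.024])
E
```

```text
clock: 3.2
tool_pos: [0.4921, -0.0845, 0.197]
orientation: [25.1, 89.0, 23.8]
force: [-0.3, -0.1, 1.3]
opening: 0.0402
t 3.2 tcp [ 0.4921 -0.0845  0.197 ] open 0.0402 F [-0.3 -0.1  1.3] grasp now [ 0.4947 -0.0833  0.038 ]
 world d mm [ -6.6  -0.5 -14. ]  tool d mm now-axes [13.9 -0.8 -6.8]  goal-axes [14.  -0.7 -6.6] rotvec [ 0.2  0.9 -0.4]
```

```bash
python3 -m inch '[0.008,0,-0.006,0,0.9,0,0.04, 0.006,0,-0.002,0,0,0,0.04, 0,0,0,0,0,0,0.04]'
python3 - <<'E'
from h import *
delta(goal([0,0,-1],[.026,1,0]),[.4855,-.085,.024])
E
```

```text
clock: 3.58
tool_pos: [0.4847, -0.0841, 0.1846]
orientation: [65.9, 89.5, 64.7]
force: [0.2, -0.6, -0.1]
opening: 0.0397
t 3.58 tcp [ 0.4847 -0.0841  0.1846] open 0.0397 F [ 0.2 -0.6 -0.1] grasp now [ 0.4854 -0.0827  0.0256]
 world d mm [ 0.8 -0.9 -1.6]  tool d mm now-axes [ 1.6 -0.9  0.8]  goal-axes [ 1.6 -0.9  0.8] rotvec [ 0.2  0.2 -0.5]
```

```bash
python3 -m inch '[0.001,-0.001,0,0,0,-0.4,0.0, 0,0,0,0,0,0,0, 0,0,0,0,0,0,0, 0,0,0,0,0,0,0, 0,0,0,0,0,0,0]'
python3 - <<'E'
from h import *
delta(goal([0,0,-1],[.026,1,0]),[.4855,-.085,.024])
E
```

```text
clock: 4.2
tool_pos: [0.485, -0.085, 0.1841]
orientation: [12.9, 89.7, 11.6]
force: [0.4, -0.7, -0.0]
opening: 0.0151
t 4.2 tcp [ 0.485  -0.085   0.1841] open 0.0151 F [ 0.4 -0.7 -0. ] grasp now [ 0.4858 -0.0849  0.0251]
 world d mm [ 0.5  0.  -1.1]  tool d mm now-axes [1.1 0.  0.5]  goal-axes [1.1 0.  0.5] rotvec [ 0.2  0.3 -0.1]
```

```bash
python3 -m inch '[-0.02,0,0,0,0,0,0, -0.035,0,0,0,0,0,0, -0.035,0,0,0,0,0,0, 0,0,0,-6,0,0,0, 0,0,0,0,0,0,0]'
python3 - <<'E'
from h import *
delta(goal([0,0,-1],[-.0802,.9968,0]),[.466,.275,.11])
E
```

```text
clock: 4.82
tool_pos: [0.4843, -0.0852, 0.2766]
orientation: [8.3, 89.8, 13.1]
force: [-0.0, -0.5, 0.2]
opening: 0.0153
t 4.83 tcp [ 0.4843 -0.0852  0.2766] open 0.0153 F [-0.  -0.5  0.2] grasp now [ 0.4849 -0.0851  0.1176]
 world d mm [-18.3 360.2  -7.6]  tool d mm now-axes [  7.8 360.5  11.8]  goal-axes [  7.6 360.5  10.6] rotvec [ 0.2  0.2 -0. ]
```

```bash
python3 -m inch '[0,0.04,0.001,0,0,0,0, 0,0.05,0.002,0,0,0,0, 0,0.05,0.002,0,0,0,0, 0,0.05,0.002,0,0,0,0, 0,0.05,0.002,0,0,0,0, 0,0.05,0.002,0,0,0,0, 0,0.04,0,0,0,0,0, 0,0.02,0,0,0,0,0, 0,0,0,0,0,0,0]'
python3 - <<'E'
from h import *
delta(goal([0,0,-1],[-.0802,.9968,0]),[.466,.275,.11])
s=snap('wrist','w2');snap('side','s2');print(ctrl.get_obs()['clock'])
cv2.imwrite('pics/j2.png',cv2.cvtColor(cv2.resize(np.hstack([s['color'],load('s2')['color']]),(800,300)),cv2.COLOR_RGB2BGR))
E
```

```text
clock: 5.95
tool_pos: [0.4681, 0.2748, 0.2724]
orientation: [-112.8, 89.8, -109.3]
force: [0.5, 1.1, 0.5]
opening: 0.0151
t 5.95 tcp [0.4681 0.2748 0.2724] open 0.0151 F [0.5 1.1 0.5] grasp now [0.4679 0.2742 0.1134]
 world d mm [-2.1  0.2 -3.4]  tool d mm now-axes [ 3.4  0.3 -2. ]  goal-axes [ 3.4  0.3 -2. ] rotvec [-1.2 -0.1  0.2]
6.05
```

View pics/j2.png

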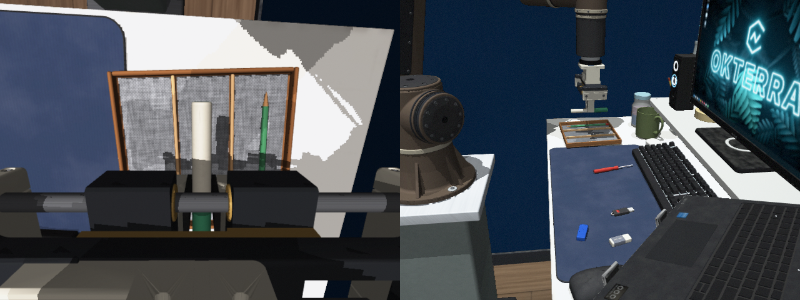

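Wrist view: the marker is over the middle compartment, and the pencil is in the compartment to image right, which is the tray's left. I'll use this closer view to refine the tray pose.

```bash
python3 - <<'E'
from h import *
from scipy.optimize import minimize
s=load('w2');P=cloud(s)
P[250:]=np.nan
for lo,hi,n in((.016,.024,'wall'),(.0115,.0165,'rib')):
    q=P[(P[...,2]>lo)&(P[...,2]<hi)&(P[...,0]>.35)&(P[...,0]<.6)&(P[...,1]>.15)&(P[...,1]<.4)]
    print(n,len(q))
    if n=='wall': Q=q
    else: Rb=q
m=lambda a:np.round(a,4)
def cost(p):
    c,sn=np.cos(p[2]),np.sin(p[2]);M=np.array([[c,-sn],[sn,c]])
    l=(Q[:,:2]-p[:2])@M; d=np.minimum(np.abs(np.abs(l[:,0])-.0925),np.abs(np.abs(l[:,1])-.0975))
    l2=(Rb[:,:2]-p[:2])@M; d2=np.abs(np.abs(l2[:,1])-.032)
    return np.minimum(d,.008).mean()+np.minimum(d2,.008).mean()
r=min((minimize(cost,[.466,.275,np.radians(a)],method='Nelder-Mead') for a in(2,4,5,7)),key=lambda r:r.fun)
print(m(r.x[:2]),np.degrees(r.x[2]),r.fun)
E
```

```text
wall 5827
rib 3172
[0.4668 0.2766] 4.653297278877718 0.007200582550691262
```

```bash
python3 -m inch '[0.025,0.001,-0.003,-1.2,0,0,0, 0.02,0,-0.001,0,0,0,0, 0.01,0,-0.001,0,0,0,0, 0,0,0,0,0,0,0]'
python3 - <<'E'
from h import *
delta(goal([0,0,-1],[-.0802,.9968,0]),[.466,.2755,.036])
E
```

```text
clock: 6.55
tool_pos: [0.4634, 0.2693, 0.2169]
orientation: [-116.1, 89.8, -111.9]
force: [0.1, -0.3, -0.8]
opening: 0.0153
t 6.55 tcp [0.4634 0.2693 0.2169] open 0.0153 F [ 0.1 -0.3 -0.8] grasp now [0.4632 0.2687 0.0579]
 world d mm [  2.6   6.2 -21.9]  tool d mm now-axes [21.8  6.1  3.1]  goal-axes [21.9  6.   3.1] rotvec [-0.4 -0.1  0.2]
```

```bash
python3 -m inch '[0.008,0.006,0.003,-0.4,0,0,0, 0.005,0.001,0,0,0,0,0, 0.004,0,0,0,0,0,0, 0,0,0,0,0,0,0]'
python3 - <<'E'
from h import *
delta(goal([0,0,-1],[-.0802,.9968,0]),[.466,.2755,.036])
E
```

```text
clock: 7.05
tool_pos: [0.4668, 0.2771, 0.2002]
orientation: [-90.6, 89.9, -86.0]
force: [-0.3, -0.2, 0.9]
opening: 0.0149
t 7.05 tcp [0.4668 0.2771 0.2002] open 0.0149 F [-0.3 -0.2  0.9] grasp now [0.4668 0.2768 0.0412]
 world d mm [-0.8 -1.6 -5.2]  tool d mm now-axes [ 5.2 -1.5 -0.9]  goal-axes [ 5.2 -1.5 -0.9] rotvec [ 0.  -0.   0.1]
```

```bash
python3 -m inch '[0.003,-0.001,-0.001,0,0,0,0, 0.002,0,0,0,0,0,0, 0.001,0,0,0,0,0,0, 0,0,0,0,0,0,0]'
python3 - <<'E'
from h import *
delta(goal([0,0,-1],[-.0802,.9968,0]),[.466,.2755,.036])
E
```

```text
clock: 7.55
tool_pos: [0.4658, 0.276, 0.1941]
orientation: [-79.6, 89.9, -75.0]
force: [-0.5, -1.0, 0.9]
opening: 0.015
t 7.55 tcp [0.4658 0.276  0.1941] open 0.015 F [-0.5 -1.   0.9] grasp now [0.4658 0.2757 0.0351]
 world d mm [ 0.2 -0.5  0.9]  tool d mm now-axes [-0.9 -0.5  0.2]  goal-axes [-0.9 -0.5  0.2] rotvec [0.  0.  0.1]
```

```bash
python3 -m inch '[0,0,0,0,0,0,0.024, 0,0,0,0,0,0,0.024, 0,0,0,0,0,0,0.024, -0.02,0,0,0,0,0,0.024, -0.03,0,0,0,0,0,0.05, -0.04,0,0,0,0,0,0.06, -0.02,0,0,0,0,0,0.06, 0,0,0,0,0,0,0.06]'
python3 - <<'E'
from h import *
t=np.radians(16.8); L=np.array([np.cos(t),np.sin(t),0])
delta(goal([0,0,-1],[L[0],L[1],0]),[.4646,-.312,.13])
delta(goal([0,0,-1],[-L[0],-L[1],0]),[.4646,-.312,.13])
print(ctrl.get_obs()['joint_pos'])
s=snap('wrist','w3')
E
```

```text
clock: 8.55
tool_pos: [0.4657, 0.2761, 0.3073]
orientation: [-93.2, 89.9, -88.6]
force: [-0.5, 0.7, -0.0]
opening: 0.0571
t 8.55 tcp [0.4657 0.2761 0.3073] open 0.0571 F [-0.5  0.7 -0. ] grasp now [0.4657 0.2757 0.1483]
 world d mm [  -1.1 -588.1  -18.3]  tool d mm now-axes [  19.7 -586.   -48.4]  goal-axes [  18.3 -171.   562.7] rotvec [77.8  0.1  0.1]
t 8.55 tcp [0.4657 0.2761 0.3073] open 0.0571 F [-0.5  0.7 -0. ] grasp now [0.4657 0.2757 0.1483]
 world d mm [  -1.1 -588.1  -18.3]  tool d mm now-axes [  19.7 -586.   -48.4]  goal-axes [  18.3  171.  -562.7] rotvec [-1.022e+02 -1.000e-01  1.000e-01]
[ 5.14489853e+01  1.29999750e+01 -2.38571394e+01  1.13864366e-01
 -5.32518140e+01 -1.36898208e+02]
```

View pics/w3.png

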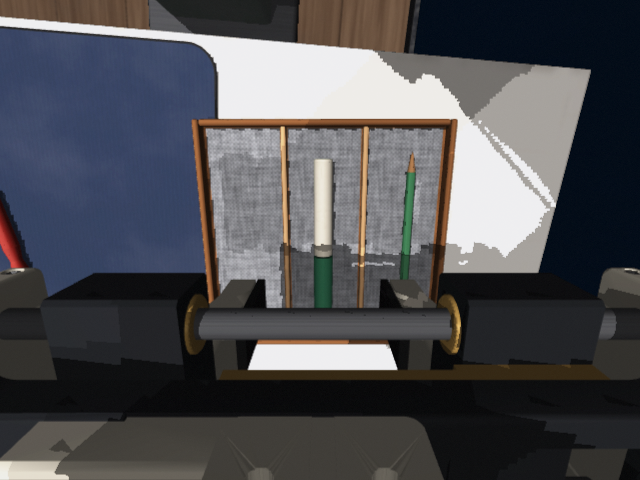

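Wrist view: the marker lies at columns 315–332, between the ribs at about 285 and 363, and the pencil hasn't moved. Next is the eraser, gripped on its ends with the hand leaning away from the laptop. I'll check the clearance first.

```bash
python3 - <<'E'
from h import *
pts=np.vstack([cloud(load(t)).reshape(-1,3) for t in('scene0','side0')]);pts=pts[~np.isnan(pts[:,0])]
pts=pts[(pts[:,2]>.03)&(pts[:,2]<.4)&(pts[:,0]>.3)&(pts[:,0]<.8)&(pts[:,1]<-.2)&(pts[:,1]>-.6)]
# laptop is a slab: extend edges down 20mm
pts=np.vstack([pts]+[pts-[0,0,d] for d in(.01,.02,.03)])
t=np.radians(16.8);
for wide in('len','wid'):
  for th in(0,10,15,20,25,30):
    a=np.radians(th);y=-np.array([np.cos(t),np.sin(t),0]);z=np.array([-np.sin(t),np.cos(t),0])
    if wide=='wid': y,z=z,-y
    z=-z if wide=='wid' else z
    x=np.array([0,0,-np.cos(a)])-np.sin(a)*z if wide=='len' else np.array([0,0,-np.cos(a)])-np.sin(a)*np.array([-np.cos(t),-np.sin(t),0])
    G=goal(x,y);tip=np.array([.4646,-.312,.0055]);tcp=tip-G@[.178,0,0]
    l=(pts-tcp)@G
    def dist(l,lo,hi): return np.linalg.norm(np.maximum(np.maximum(np.array(lo)-l,l-np.array(hi)),0),axis=1)
    out=[]
    for lo,hi in(([-.1,-.0965,-.039],[.112,.0965,.039]),([.112,-.065,-.012],[.178,.065,.012]),([-.02,-.045,-.11],[.05,.045,-.03])):
        d=dist(l,lo,hi);i=d.argmin();out.append((round(d[i]*1e3),np.round(pts[i],3).tolist()))
    print(wide,th,out)
E
```

```text
len 0 [(18, [0.585, -0.329, 0.119]), (59, [0.572, -0.343, 0.089]), (8, [0.544, -0.402, 0.128])]
len 10 [(29, [0.585, -0.329, 0.089]), (66, [0.423, -0.406, 0.01]), (24, [0.523, -0.382, 0.126])]
len 15 [(35, [0.585, -0.329, 0.089]), (66, [0.423, -0.406, 0.01]), (33, [0.529, -0.375, 0.125])]
len 20 [(40, [0.585, -0.329, 0.089]), (67, [0.423, -0.406, 0.01]), (43, [0.529, -0.375, 0.125])]
len 25 [(46, [0.585, -0.329, 0.089]), (67, [0.423, -0.406, 0.01]), (54, [0.529, -0.372, 0.123])]
len 30 [(52, [0.585, -0.329, 0.089]), (68, [0.423, -0.406, 0.01]), (66, [0.529, -0.372, 0.123])]
wid 0 [(0, [0.523, -0.378, 0.124]), (32, [0.518, -0.382, 0.092]), (67, [0.506, -0.398, 0.123])]
wid 10 [(0, [0.507, -0.396, 0.124]), (36, [0.508, -0.4, 0.079]), (82, [0.505, -0.399, 0.122])]
wid 15 [(0, [0.506, -0.4, 0.101]), (39, [0.508, -0.4, 0.079]), (76, [0.368, -0.421, 0.034])]
wid 20 [(1, [0.507, -0.401, 0.082]), (37, [0.435, -0.408, 0.031]), (67, [0.368, -0.421, 0.034])]
wid 25 [(7, [0.507, -0.401, 0.082]), (34, [0.435, -0.408, 0.031]), (59, [0.368, -0.421, 0.034])]
wid 30 [(7, [0.426, -0.422, 0.036]), (31, [0.435, -0.408, 0.031]), (52, [0.366, -0.418, 0.03])]
```

```bash
python3 -m inch '[-0.01,0,0,-10.2,0,0,0.07, 0,0,0,-10.2,0,0,0.07, 0,0,0,-10.2,0,0,0.07, 0,0,0,-10.2,0,0,0.07, 0,0,0,-10.2,0,0,0.07, 0,0,0,-10.2,0,0,0.07, 0,0,0,-10.2,0,0,0.07, 0,0,0,-10.2,0,0,0.07, 0,0,0,-10.2,0,0,0.07, 0,0,0,-10.2,0,0,0.07, 0,0,0,0,0,0,0.07]'
cat > g.py <<'E'
from h import *
t=np.radians(16.8);a=np.radians(12);z=np.array([-np.sin(t),np.cos(t),0]);y=-np.array([np.cos(t),np.sin(t),0])
G0=goal([0,0,-1],y);G=goal(np.array([0,0,-np.cos(a)])-np.sin(a)*z,y)
tip=np.array([.4646,-.312,.0055]);gr=tip-G@[.019,0,0]
E
python3 - <<'E'
from g import *
delta(G0,gr+[0,0,.11])
E
```

```text
clock: 9.98
tool_pos: [0.4623, 0.2729, 0.3008]
orientation: [117.8, 88.5, -132.5]
force: [-0.7, -0.9, -0.1]
opening: 0.0698
t 9.97 tcp [0.4623 0.2729 0.3008] open 0.0698 F [-0.7 -0.9 -0.1] grasp now [0.4594 0.2697 0.1419]
 world d mm [   1.2 -581.1   -7.8]  tool d mm now-axes [  19.2  194.6 -547.2]  goal-axes [   7.8  166.8 -556.6] rotvec [ 2.9 -0.8 -1.3]
```

```bash
python3 -m inch '[0,0,0,2.9,-0.8,-1.3,0.07, 0,0.014,-0.047,0,0,0,0.07, 0,0.014,-0.047,0,0,0,0.07, 0,0.014,-0.047,0,0,0,0.07, 0,0.014,-0.047,0,0,0,0.07, 0,0.014,-0.047,0,0,0,0.07, 0,0.014,-0.047,0,0,0,0.07, 0,0.014,-0.047,0,0,0,0.07, 0,0.014,-0.047,0,0,0,0.07, 0,0.014,-0.047,0,0,0,0.07, 0,0.014,-0.045,0,0,0,0.07, 0,0.014,-0.03,0,0,0,0.07, 0,0,0,0,0,0,0.07]'
python3 - <<'E'
from g import *
delta(G,gr+[0,0,.08])
E
```

```text
clock: 11.6
tool_pos: [0.4402, -0.2638, 0.2933]
orientation: [89.7, 89.4, -167.2]
force: [-0.1, 0.3, -0.8]
opening: 0.07
t 11.6 tcp [ 0.4402 -0.2638  0.2933] open 0.07 F [-0.1  0.3 -0.8] grasp now [ 0.4386 -0.2642  0.1343]
 world d mm [ 13.7 -12.8 -33.6]  tool d mm now-axes [ 33.5 -10.8 -15.5]  goal-axes [36.3 -9.4 -8.8] rotvec [-3.6 12.  -1. ]
```

```bash
python3 -m inch '[0,-0.005,-0.007,-1.8,6,-0.5,0.07, 0,-0.005,-0.006,-1.8,6,-0.5,0.07, 0,0,0,0,0,0,0.07]'
python3 - <<'E'
from g import *
delta(G,gr+[0,0,.08])
s=snap('wrist','w4')
P=cloud(s);
bx=(.43,.50,-.345,-.28)
m=(P[...,0]>bx[0])&(P[...,0]<bx[1])&(P[...,1]>bx[2])&(P[...,1]<bx[3])&(P[...,2]>.007)&(P[...,2]<.02)
q=P[m][:,:2]
if len(q)>20: print(len(q),cv2.minAreaRect((q*1000).astype(np.float32)))
E
```

```text
clock: 11.98
tool_pos: [0.4529, -0.2733, 0.292]
orientation: [-179.9, 77.9, -73.7]
force: [-0.1, -0.2, 0.1]
opening: 0.0695
t 11.97 tcp [ 0.4529 -0.2733  0.292 ] open 0.0695 F [-0.1 -0.2  0.1] grasp now [ 0.4623 -0.3053  0.1366]
 world d mm [  1.   -3.3 -32.4]  tool d mm now-axes [32.4 -0.   3.5]  goal-axes [32.4  0.   3.4] rotvec [-0.5 -0.1 -0.1]
1321 ((464.69805908203125, -311.6144104003906), (45.47406768798828, 19.19750213623047), 16.393003463745117)
```

View pics/w4.png

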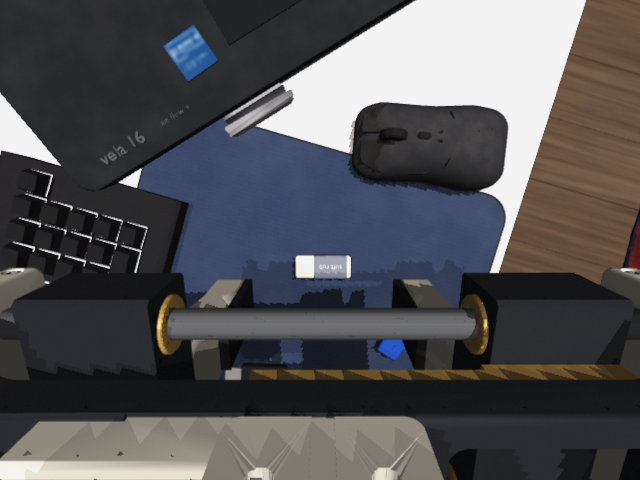

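Wrist view: the white/grey eraser is at (322,267), in line between the fingers. The blue look-alike at (390,348) and the laptop clip at (258,110) are clear. Descending.

```bash
python3 -m inch '[0.03,0,-0.002,-0.5,0,0,0.062, 0.03,0,-0.005,0,0,0,0.062, 0.015,0,-0.003,0,0,0,0.062, 0,0,0,0,0,0,0.062]'
python3 - <<'E'
from g import *
delta(G,gr)
E
```

```text
clock: 12.52
tool_pos: [0.4618, -0.2977, 0.2202]
orientation: [-179.3, 78.3, -73.2]
force: [-1.4, -0.3, 0.6]
opening: 0.0623
t 12.53 tcp [ 0.4618 -0.2977  0.2202] open 0.0623 F [-1.4 -0.3  0.6] grasp now [ 0.4711 -0.3286  0.0645]
 world d mm [ -7.9  21.1 -40.6]  tool d mm now-axes [35.2  1.8 30.2]  goal-axes [35.   1.4 30.4] rotvec [-0.6  0.3  0. ]
```

```bash
python3 -m inch '[0.003,0.001,0.015,-0.6,0,0,0.062, 0.003,0,0.013,0,0,0,0.062, 0,0,0,0,0,0,0.062]'
python3 - <<'E'
from g import *
delta(G,gr)
E
```

```text
clock: 12.9
tool_pos: [0.4533, -0.271, 0.2098]
orientation: [-179.4, 78.3, -72.8]
force: [-0.5, 0.8, 0.7]
opening: 0.062
t 12.9 tcp [ 0.4533 -0.271   0.2098] open 0.062 F [-0.5  0.8  0.7] grasp now [ 0.4628 -0.3019  0.0541]
 world d mm [  0.6  -5.5 -30.1]  tool d mm now-axes [30.6  1.   0.7]  goal-axes [30.6  1.   0.9] rotvec [-0.2  0.3  0.1]
```

```bash
python3 -m inch '[0.015,0.001,0.001,-0.2,0.3,0,0.062, 0.010,0,0,0,0,0,0.062, 0,0,0,0,0,0,0.062]'
python3 - <<'E'
from g import *
delta(G,gr)
E
```

```text
clock: 13.28
tool_pos: [0.4547, -0.2747, 0.1871]
orientation: [-178.6, 77.9, -71.7]
force: [-0.1, 0.4, -0.6]
opening: 0.0622
t 13.28 tcp [ 0.4547 -0.2747  0.1871] open 0.0622 F [-0.1  0.4 -0.6] grasp now [ 0.4651 -0.3065  0.0316]
 world d mm [-0.8 -1.9 -7.5]  tool d mm now-axes [7.6 1.3 0. ]  goal-axes [7.6 1.3 0. ] rotvec [ 0.  -0.1  0.3]
```

```bash
python3 -m inch '[0.005,0.001,0,0,0,0,0.062, 0.002,0,0,0,0,0,0.062, 0,0,0,0,0,0,0.062]'
python3 - <<'E'
from g import *
delta(G,gr)
E
```

```text
clock: 13.65
tool_pos: [0.4548, -0.2765, 0.1813]
orientation: [-178.1, 77.8, -71.2]
force: [-0.6, -0.8, 0.2]
opening: 0.062
t 13.65 tcp [ 0.4548 -0.2765  0.1813] open 0.062 F [-0.6 -0.8  0.2] grasp now [ 0.4656 -0.3084  0.0259]
 world d mm [-0.9 -0.  -1.7]  tool d mm now-axes [1.6 0.9 0.6]  goal-axes [1.6 0.8 0.6] rotvec [ 0.  -0.2  0.4]
```

```bash
python3 -m inch '[0.0015,0.0005,0.0005,0,0,0.4,0.062, 0.001,0,0,0,0,0,0.05, 0,0,0,0,0,0,0.03, 0,0,0,0,0,0,0.03, 0,0,0,0,0,0,0.03, 0,0,0,0,0,0,0.03]'
python3 - <<'E'
from g import *
delta(G,gr)
E
```

```text
clock: 14.4
tool_pos: [0.4544, -0.2768, 0.1789]
orientation: [-180.0, 77.8, -73.1]
force: [-0.9, -0.6, -0.3]
opening: 0.046
t 14.4 tcp [ 0.4544 -0.2768  0.1789] open 0.046 F [-0.9 -0.6 -0.3] grasp now [ 0.4642 -0.309   0.0235]
 world d mm [-0.5  0.2  0.7]  tool d mm now-axes [-0.8  0.5  0.2]  goal-axes [-0.8  0.5  0.2] rotvec [ 0.  -0.2  0. ]
```

```bash
python3 -m inch '[-0.02,0,0,0,0,0,0.03, -0.04,0,0,0,0,0,0.03, -0.05,0,0,0,0,0,0.03, 0,0,0,0,-6,0,0.03, 0,0,0,0,-6,0,0.03, 0,0,0,0,0,0,0.03]'
cat > p.py <<'E'
from h import *
t=np.radians(4.65);y=-np.array([np.cos(t),np.sin(t),0]);GP=goal([0,0,-1],y)
C=np.array([.4663,.2757,0])+np.array([np.sin(t),-np.cos(t),0])*.064
print('C',C)
E
python3 - <<'E'
from p import *
delta(GP,C+[0,0,.11])
snap('wrist','w5');snap('side','s5')
cv2.imwrite('pics/j5.png',cv2.cvtColor(cv2.resize(np.hstack([load('w5')['color'],load('s5')['color']]),(800,300)),cv2.COLOR_RGB2BGR))
E
```

```text
clock: 15.15
tool_pos: [0.4471, -0.2526, 0.2897]
orientation: [-13.7, 89.7, 93.2]
force: [0.3, -0.3, 0.3]
opening: 0.0455
C [0.4714884  0.21191066 0.        ]
t 15.15 tcp [ 0.4471 -0.2526  0.2897] open 0.0455 F [ 0.3 -0.3  0.3] grasp now [ 0.4471 -0.2519  0.1307]
 world d mm [ 24.4 464.6 -20.7]  tool d mm now-axes [  22.8 -158.5  437.3]  goal-axes [ 20.7 -61.9 461.1] rotvec [12.3  0.3  0. ]
```

View pics/j5.png

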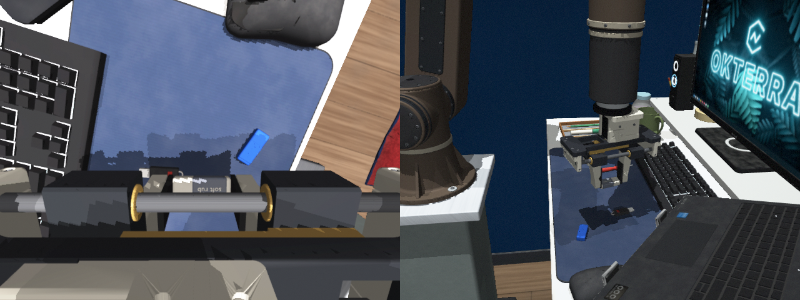

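The eraser is held, marked "soft rub" at (205,187) in the wrist half, and the blue block still lies on the mat. Carrying it to the tray.

```bash
python3 -m inch '[0,0,0,6.2,0,0,0.03, 0,0,0,6.1,0,0,0.03, 0,-0.006,0.035,0,0,0,0.03, 0,-0.007,0.05,0,0,0,0.03, 0,-0.007,0.05,0,0,0,0.03, 0,-0.007,0.05,0,0,0,0.03, 0,-0.007,0.05,0,0,0,0.03, 0,-0.007,0.05,0,0,0,0.03, 0,-0.007,0.05,0,0,0,0.03, 0,-0.006,0.045,0,0,0,0.03, 0,-0.006,0.03,0,0,0,0.03, 0,0,0,0,6,0,0.03, 0,0,0,0,6,0,0.03, 0,0,0,0,0,0,0.03]'
cat >> p.py <<'E'
a=np.radians(12);zz=np.array([-np.sin(t),np.cos(t),0])
G=goal(np.array([0,0,-np.cos(a)])-np.sin(a)*zz,y)
def tgt(tipz): return C+[0,0,tipz]-G@[.019,0,0]
E
python3 - <<'E'
from p import *
delta(G,tgt(.06));delta(G,tgt(.015))
E
```

```text
clock: 17.0
tool_pos: [0.4681, 0.1711, 0.2761]
orientation: [-179.9, 76.1, -85.4]
force: [0.3, -0.0, -0.7]
opening: 0.0456
C [0.4714884  0.21191066 0.        ]
t 17.0 tcp [0.4681 0.1711 0.2761] open 0.0456 F [ 0.3 -0.  -0.7] grasp now [0.4711 0.133  0.1218]
 world d mm [  0.4  77.7 -42. ]  tool d mm now-axes [22.2 -6.4 85.2]  goal-axes [25.  -6.7 84.4] rotvec [-0.2 -1.9 -0. ]
t 17.0 tcp [0.4681 0.1711 0.2761] open 0.0456 F [ 0.3 -0.  -0.7] grasp now [0.4711 0.133  0.1218]
 world d mm [  0.4  77.7 -87. ]  tool d mm now-axes [65.8 -6.4 96.1]  goal-axes [69.  -6.7 93.8] rotvec [-0.2 -1.9 -0. ]
```

```bash
python3 -m inch '[0,-0.003,0.04,0,-1.9,0,0.03, 0.008,-0.003,0.035,0,0,0,0.03, 0.008,0,0.006,0,0,0,0.03, 0,0,0,0,0,0,0.03]'
python3 - <<'E'
from p import *
delta(G,tgt(.016))
snap('wrist','w6')
E
```

```text
clock: 17.5
tool_pos: [0.4671, 0.2473, 0.2408]
orientation: [-179.4, 78.4, -85.0]
force: [-0.0, -0.3, 0.4]
opening: 0.0455
C [0.4714884  0.21191066 0.        ]
t 17.5 tcp [0.4671 0.2473 0.2408] open 0.0455 F [-0.  -0.3  0.4] grasp now [0.4699 0.2154 0.0851]
 world d mm [  1.4   1.5 -50.7]  tool d mm now-axes [49.4 -1.4 11.6]  goal-axes [49.3 -1.5 11.9] rotvec [-0.2  0.4  0.1]
```

View pics/w6.png

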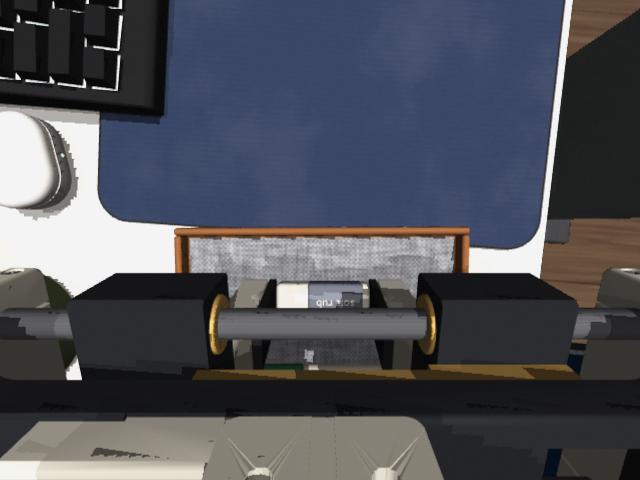

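Wrist view: the eraser at (322,295) is over the tray's right compartment, between the right wall (row 232) and the rib, and roughly centred lengthwise. Lowering.

```bash
python3 -m inch '[0.015,-0.001,0.003,0,0.4,0,0.03, 0.015,0,0.004,0,0,0,0.03, 0.006,0,0.002,0,0,0,0.03, 0,0,0,0,0,0,0.03]'
python3 - <<'E'
from p import *
delta(G,tgt(.016))
E
```

```text
clock: 18.05
tool_pos: [0.4685, 0.2462, 0.203]
orientation: [-179.0, 78.1, -84.7]
force: [-0.1, 0.6, 0.3]
opening: 0.0451
C [0.4714884  0.21191066 0.        ]
t 18.05 tcp [0.4685 0.2462 0.203 ] open 0.0451 F [-0.1  0.6  0.3] grasp now [0.4715 0.2135 0.0475]
 world d mm [  0.    2.6 -12.9]  tool d mm now-axes [12.1 -0.2  5.2]  goal-axes [12.1 -0.2  5.2] rotvec [-0.4  0.1  0.1]
```

```bash
python3 -m inch '[0.006,0,0.003,-0.4,0,0,0.03, 0.003,0,0.002,0,0,0,0.03, 0.001,0,0,0,0,0,0.03, 0,0,0,0,0,0,0.03]'
python3 - <<'E'
from p import *
delta(G,tgt(.015))
E
```

```text
clock: 18.55
tool_pos: [0.4685, 0.2494, 0.1923]
orientation: [-179.1, 78.1, -84.4]
force: [0.3, -0.5, 0.4]
opening: 0.0457
C [0.4714884  0.21191066 0.        ]
t 18.55 tcp [0.4685 0.2494 0.1923] open 0.0457 F [ 0.3 -0.5  0.4] grasp now [0.4717 0.2169 0.0367]
 world d mm [-0.  -0.6 -3.2]  tool d mm now-axes [3.2 0.1 0.1]  goal-axes [3.2 0.1 0.1] rotvec [0.  0.1 0.2]
```

```bash
python3 -m inch '[0.002,0,0,0,0,0,0.03, 0.0015,0,0,0,0,0,0.03, 0.001,0,0,0,0,0,0.03, 0,0,0,0,0,0,0.03]'
python3 - <<'E'
from p import *
delta(G,tgt(.0135))
E
```

```text
clock: 19.05
tool_pos: [0.4687, 0.2484, 0.1879]
orientation: [-179.0, 78.2, -84.3]
force: [-0.8, 0.4, 0.3]
opening: 0.0454
C [0.4714884  0.21191066 0.        ]
t 19.05 tcp [0.4687 0.2484 0.1879] open 0.0454 F [-0.8  0.4  0.3] grasp now [0.4719 0.216  0.0322]
 world d mm [-0.2  0.4 -0.3]  tool d mm now-axes [0.2 0.2 0.4]  goal-axes [0.2 0.2 0.4] rotvec [0.  0.2 0.2]
```

Tip height is 13.6 mm and the eraser's underside is about at the floor, so I'll release and back off.

```bash
python3 -m inch '[0,0,0,0,0,0,0.056, 0,0,0,0,0,0,0.06, 0,0,0,0,0,0,0.06, -0.02,0,0,0,0,0,0.06, -0.04,0,0,0,0,0,0.06, -0.05,0,0,0,0,0,0.06, -0.05,0,-0.05,0,0,0,0.06, 0,0,-0.06,0,0,0,0.06, 0,0,-0.06,0,0,0,0.06, 0,0,0,0,0,0,0.06]'
python3 - <<'E'
from p import *
delta(G,tgt(.0135))
for n in('wrist','side','scene'): snap(n,n+'7')
w=load('wrist7')['color'];a=load('side7')['color'][170:250,240:380];b=load('scene7')['color'][165:235,300:420]
im=np.vstack([np.hstack([cv2.resize(a,(400,229)),cv2.resize(b,(400,229))]),np.hstack([cv2.resize(w,(400,300)),cv2.resize(load('scene7')['color'],(400,300))])])
cv2.imwrite('pics/j7.png',cv2.cvtColor(im,cv2.COLOR_RGB2BGR))
E
```

```text
clock: 20.3
tool_pos: [0.4785, 0.1163, 0.3785]
orientation: [-178.9, 78.0, -84.1]
force: [1.2, 0.3, 0.5]
opening: 0.0601
C [0.4714884  0.21191066 0.        ]
t 20.3 tcp [0.4785 0.1163 0.3785] open 0.0601 F [1.2 0.3 0.5] grasp now [0.482  0.0833 0.223 ]
 world d mm [ -10.1  132.5 -190.9]  tool d mm now-axes [159.   -0.4 169.8]  goal-axes [159.1  -0.7 169.7] rotvec [ 0.2 -0.   0.3]
```

View pics/j7.png

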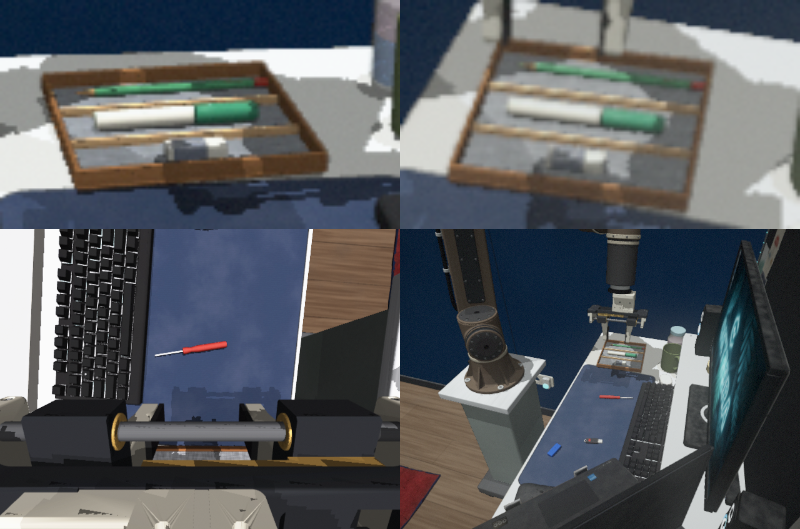

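All three tools look in place: pencil left, marker middle, eraser right, at about (195,150) in the top-left crop. I'll check their heights and directions numerically.

```bash
python3 - <<'E'
from p import *
for n in('side7','scene7'):
    P=cloud(load(n));c,s=np.cos(t),np.sin(t)
    l=(P[...,:2]-[.4663,.2757])@np.array([[c,-s],[s,c]]);Z=P[...,2]
    for k,(y0,y1,zl,zh) in dict(marker=(-.028,.028,.016,.03),eraser=(-.092,-.036,.0135,.03),pencil=(.036,.09,.0115,.02)).items():
        m=(abs(l[...,0])<.085)&(l[...,1]>y0)&(l[...,1]<y1)&(Z>zl)&(Z<zh)
        q=l[m];z=Z[m];r=cv2.minAreaRect((q*1000).astype(np.float32));
        pc=np.linalg.svd(q-q.mean(0))[2][0];f=np.polyfit(q[:,0],z,1)
        print(n,k,len(q),'c',np.round(r[0],1),np.round(r[1],1),'dir',round((np.degrees(np.arctan2(pc[1],pc[0]))+90)%180-90,1),'z95',round(np.percentile(z,95),4),'slope',round(f[0],3))
E
```

```text
C [0.4714884  0.21191066 0.        ]
side7 marker 243 c [-0.8 -5.8] [129.7  18.9] dir -0.2 z95 0.0233 slope 0.003
side7 eraser 123 c [  0.9 -56.9] [155.7  40.6] dir -8.4 z95 0.0197 slope 0.002
side7 pencil 115 c [ 2.1 62.7] [164.   53.4] dir 1.7 z95 0.0156 slope -0.002
scene7 marker 196 c [-1.3 -2.1] [ 18.3 129.1] dir 0.1 z95 0.025 slope -0.003
scene7 eraser 101 c [-27.  -71.4] [101.7  41. ] dir 8.8 z95 0.0216 slope -0.007
scene7 pencil 118 c [ 4.6 60.1] [157.6  47.7] dir 0.7 z95 0.0166 slope 0.001
```

```bash
python3 - <<'E'
from p import *
for n in('side7','scene7'):
    P=cloud(load(n));c,s=np.cos(t),np.sin(t)
    l=(P[...,:2]-[.4663,.2757])@np.array([[c,-s],[s,c]]);Z=P[...,2]
    m=(abs(l[...,0])<.04)&(l[...,1]>-.083)&(l[...,1]<-.043)&(Z>.0155)&(Z<.03)
    q=l[m];z=Z[m];print(n,len(q),cv2.minAreaRect((q*1000).astype(np.float32)))
    A=np.c_[q,np.ones(len(q))];print(np.linalg.lstsq(A,z,rcond=None)[0], z.mean())
s=load('side7')['color'][170:250,240:380]
cv2.imwrite('pics/c7.png',cv2.cvtColor(cv2.resize(s,(800,457),interpolation=cv2.INTER_CUBIC),cv2.COLOR_RGB2BGR))
E
```

```text
C [0.4714884  0.21191066 0.        ]
side7 96 ((1.0193595886230469, -66.04975891113281), (44.975311279296875, 22.393770217895508), 0.2772464156150818)
[-0.01608449  0.03465024  0.02053201] 0.018239871055738575
scene7 92 ((1.3565006256103516, -61.39967346191406), (44.82130813598633, 22.117691040039062), 2.2600433826446533)
[-0.01693064  0.00649127  0.01943735] 0.019011465730320594
```

View pics/c7.png

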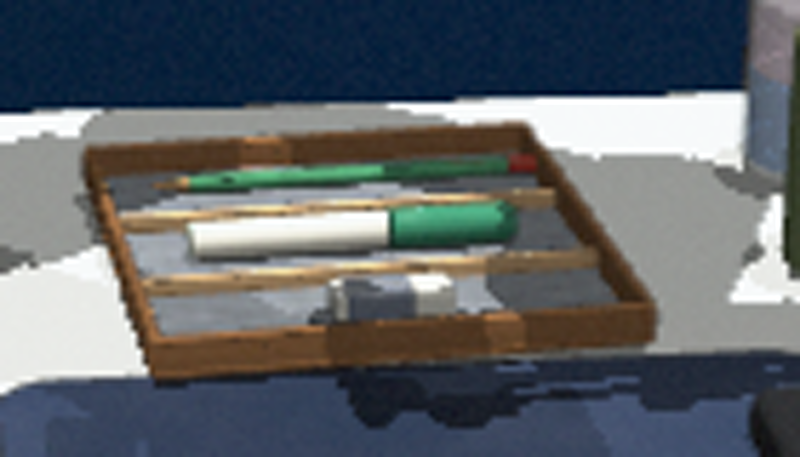

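The crop shows the pencil at (350,175), the marker at (350,225) and the eraser at (390,297), each flat and lengthwise in its own compartment. The gripper is clear of everything, so I'm handing in.

```bash
python3 -c "
from plant import ctrl
o=ctrl.get_obs();print(o['clock'],o['tool_pos'],abs(o['qvel']).max() if hasattr(o['qvel'],'max') else o['qvel']);ctrl.close_job()"
```

```text
20.45 [0.47887172 0.11935783 0.37710602] 1.1005569605544694
the job is handed in; nothing more can be done
```

The drawing kit is complete and handed in at 20.5 s: pencil left, felt marker middle, eraser right. I gripped the marker across its width. I took the eraser by its ends with the hand tilted 12° to clear the laptop.

- **Marker:** it lies flat and level, within 0.2° of the tray's direction. It measures 2 to 6 mm right of the middle compartment's centre line, with its top 23–25 mm above the desk against 24 mm expected.
- **Eraser:** it lies flat, 0–2° off the tray's direction and near its compartment's centre, with its top at about 20 mm as expected.
- **Pencil and other items:** the pencil is still in the left compartment. The screwdriver, USB stick and blue look-alike were not touched. The gripper was clear of everything when I handed in.
- **Disagreements:** the side and scene cameras differ by about 4 mm sideways on the marker and eraser, which still leaves both clear of the ribs and walls. My first eraser fit, and the pencil fit, also picked up wall points. I redid the eraser's with a tighter crop and judged the pencil's place by eye.

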